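# Close the nutmeg jar and bring it to the front of the spice carousel

## Task

The big open jar on the spice carousel has just been refilled: pick up its knobbed lid from the counter, set it gently on the jar so that it sits flat and fully down, and let go of it. Then turn the carousel until that jar stands at the upturned tab that sticks out of the carousel's foot, squarely in line with it, and finish while gripping the bar handle on top of its centre post, holding the carousel still there. Leave everything else on the counter where it is.

Things in the scene. Friction and masses are not known exactly. Their poses are not given: they have to be found in the camera images.
- lid_knob (a point): Grip point on the loose lid's upright round wooden knob (24 mm across, 34 mm high), on its axis, 10 mm below its top. The lid lies right way up on the counter, 52 mm high: steel plug 53 mm across and 12 mm high, on it a steel flange 72 mm across and 6 mm thick, then the knob. The point is 42 mm above the plug's underside, 30 mm above the flange's. About 90 g. z is up.
- jar_mouth (a point): Centre of the mouth, at rim height, of the big open ceramic jar (outside 68 mm, inside 62 mm, 85 mm tall). It is fixed on the carousel's board and turns with it, 90 mm from the axis, rim 115 mm above the counter; nutmegs in it lie below the plug. With the lid fully down its flange rests on the rim and lid_knob is 30 mm above this point.
- handle: The wooden bar handle across the top of the carousel's centre post; it turns with the carousel. 60 mm long (its x axis), 16 mm wide (y), 44 mm high (z); the origin is the bar's centre, on the carousel's vertical axis, 158 mm above the counter (top of the bar at 180 mm; the post under it is 15 mm thick). The bar points between the jars, 45 degrees from the direction of the big jar.
- carousel (a joint): Angle of the carousel's board on its foot, rad, growing anticlockwise seen from above; 0 or any whole turn is the big jar exactly in line with the tab. Turns both ways, light friction (about 0.1 N m), no spring; stays where left. Wooden disc 270 mm across, top 30 mm up. Three smaller closed jars (53 mm across, tops at most 114 mm up) stand at 90, 180, 270 degrees from the big one.
- front_place (a point): The point that the centre of the big jar's mouth has to come to: over the foot, in the direction of the tab, 90 mm from the carousel's axis and 115 mm above the counter. It belongs to the fixed foot and does not turn.
- tab_tip (a point): Top of the upturned end of the dark steel tab that sticks out from the carousel's fixed foot: 165 mm from the axis, 44 mm above the counter. The tab is 22 mm wide and shows 35 mm beyond the board's edge; its last 10 mm stand up. The foot stands fast on the counter, its tab roughly towards the robot.
- mug: Bystander: white mug, 76 mm across, 84 mm high; origin under its centre.
- ramekin: Bystander: white bowl, 84 mm across, 45 mm high; origin under its centre.
- shaker: Bystander: steel salt shaker, 42 mm across, 78 mm high; origin under its centre.
- mill: Bystander: dark wooden pepper mill, 56 mm across, 160 mm high; origin under its centre.
- tin: Bystander: plain steel tin, 72 mm across, 110 mm high; origin under its centre.
- spatula: Bystander: spatula lying across the far side of the counter; origin under its middle.
Things that resemble listed ones, but are neither listed nor needed, are in the scene too. What is shaped like the part that bears lid_knob but orange is not meant.

How it is judged (in metres and radians):
On the way, in this order (a step that is already met when the one before it is completed fails the run):
1. the lid sits flat and fully down on the big jar, let go (horizontal distance between lid_knob and jar_mouth below 0.007 m and z of lid_knob in the frame of jar_mouth between 0.0265 and 0.0335 m and angle between lid_knob's own z axis and vertical below 0.1 rad and contact force between the fingers and lid below 0.2 N), for 0.2 s.
2. with the lid on, the carousel is turned until the big jar stands in line with the tab (all of step 1 and horizontal distance between jar_mouth and front_place below 0.011 m), for 0.2 s.
At the end, for the whole second after the job is handed in: Lid down on the big jar (7 mm of centre, 3.5 mm of full depth, tilt under 0.1 rad), not touched by the fingers; jar mouth within 11 mm of the place at the tab; carousel still (under 0.04 rad/s); fingers hold the bar with over 1.5 N (all of step 2 and velocity of joint carousel between -0.04 and 0.04 rad/s and contact force between the fingers and handle above 1.5 N); the arm keeps its last pose, push and grip.
It fails at once if a bystander is moved by more than 30 mm (distance of any of mug, ramekin, shaker, mill, tin, spatula from where it was at the start of the episode above 0.03 m).
It fails at once if the lid is dropped or thrown (faster than 0.6 m/s out of the gripper) (linear speed of lid above 0.6 m/s and contact force between the fingers and lid below 0.05 N).
It also fails if it takes over 72 s, if anything falls off the work surface, if the arm or the gripper's body presses on something with over 40 N, if the wrist force passes 120 N, or if a joint passes its speed limit or range.

## Robot

A 6-joint arm with a two-finger parallel gripper is mounted at the origin on the work surface. World frame = base frame: x ahead of the robot, y to its left, z up, the work surface at z = 0. Lengths are in mm, angles in rad, forces in N, time in s.
With the tool pointing down it reaches from about 425 to 925 mm from the base axis. Payload 12.5 kg.
Tool frame: the origin (TCP) lies on the centre line of the jaws, within the pads' length; the fingertips stand bot.tips_ahead ahead of it and the grasp point (between the pads) lies 8 mm behind it (bot.tips_ahead is the distance from the TCP to the fingertips, in mm); x points along the fingers, z is the direction in which the jaws open and shut, and the axes are right-handed (so a half turn about x gives the same grasp; the last joint's range is limited). The gripper opens to 85 mm and grips with 20 to 120 N. Pads are 22 mm wide; open, the fingers measure 114 mm over their backs; the gripper's body (76 mm by 85 mm) begins 54 mm behind the grasp point. The pads swing forward as they close: fully open they stand 13 mm farther back than shut.
Start: joints at [1.204, 0.491, 1.559, -0, 1.092, -0.106], TCP at [161.14, 603.885, 242.327] pointing down, gripper open.
Joint ranges: [-3.1, 3.1], [-0.84, 2.19], [0.05, 2.79], [-1.13, 4.28], [0.06, 2.93], [-2.69, 2.69]. Speed limits (rad/s): [2.22, 2.22, 2.79, 3.14, 3.14, 3.14].

## Interface

Orientations are given as [roll, pitch, yaw] about the fixed x, y, z axes, in that order (R = Rz(yaw) Ry(pitch) Rx(roll)).
In Python, from plant import bot, viewer, hand_in gives the robot as it stands. The module is installed in compiled form; this text tells all that it offers.
- The arm moves only by the tool move_arm, never from a script. Its argument "series" is a list of rows, each a list of 7 numbers: the shift along the tool's x, y, z normalised to -1 to 1, where 1 is 400 mm, then the turn, a rotation vector about the tool's x, y, z normalised to -1 to 1, where 1 is 2 rad, then the gripper command: -1 is shut, 1 is fully open, values between are in proportion. A call has 1 to 8 rows; each row shifts and turns the commanded pose from where the row before left it, along the tool's axes as they then stand; what a row does not reach is not made up. A row lasts 1/8 s, in which the tool goes at most 62.5 mm and 10.7 degrees, less where a joint would pass 70% of its speed; a pose out of reach is approached as far as the arm can. A call with a number of a shift or a turn outside -1 to 1 is refused whole. A call with a gripper value outside its range is refused whole. The fingers move at their own pace and stop on an object; "newtons" is the grip in N (left out, the last holds). Time passes only in rows, so rows that do not move let the fingers close. It gives the time, the measured TCP pose, the force and the opening at its end, in the units of the state.
- bot.read_state(): the state, without advancing time (a new reading comes with each control period).
- viewer.camera(name): name is "scene" or "top" or "wrist"; returns the picture (384x512x3 uint8, red, green, blue); there is no depth.
- viewer.camera_info(name): a dict with "fx", "fy", "cx", "cy" (pixels), "xyz" and "attitude" of the camera in the world. Camera axes: x right, y up, looking along -z (the intrinsics and any distortion apply to the point x, -y, -z); pixel columns grow to the right and rows downward; lengths in mm; the calibration is good to about 2 mm. A picture is of the moment at which its call begins: read the wrist's pose just before it. camera_info takes no time and is no camera call; for the wrist camera it gives the pose at the moment of the call.
- hand_in(): hands the job in, once; it reports no verdict.
Trained networks look in the newest picture that a camera, given by its name, has taken for a name from the list of things; names that differ only in an ending like _2 or _b are one class to them, and where a whole thing is asked for, a point or a joint stands for the part that bears it (a point fixed in the world has none). Each returns a list of dicts, best first, with "p" (0 to 1); they miss things now and then, are a little off and sometimes report something else, mostly with a low value. They report only what shows in the picture. A call takes as long as a camera call. They do not tell look-alikes from the thing itself.
- viewer.regions_of(camera, label): "region" (384x512 bool, what is visible of it) and "pixel" ([column, row] in pixels, amid what is visible of it).
The state is a dict: "time_s": time; "joint_pos": joint angles; "qd": joint speeds; "effort": joint torques, N m; "position": TCP position; "tcp_rot": TCP orientation; "contact_force": force on the tool from outside, world axes, zero at the start; "torque": the same for the moment, N m; "gripper_width": finger opening in mm.
Only numpy, scipy, OpenCV 4.12 (cv2) and the standard library are available. Lean on these libraries where they do the work, as an engineer would, in place of code of your own. Each camera call takes 0.05 s, during which the arm holds its last target.

## Working session

There is one attempt and no reset: what is moved stays moved. The work goes in short steps, Python scripts to look and compute and a tool call to move; the robot and the scene stay as the last step left them, time stands still between calls to the robot, and variables do not carry over. Pictures are saved under pics/ and viewed, and the job is handed in when it is done.

Besides the shell and the picture viewer there is one more tool, called after "Emit:" as name(argument=value, ...) on one line, values as JSON. move_arm: Moves the arm, as the interface text tells. Its arguments: {"type":"object","properties":{"series":{"type":"array","items":{"type":"array","items":{"type":"number"}}},"newtons":{"type":"number"}},"required":["series"]}

```bash
mkdir -p pics; python3 - <<'E'
from plant import bot, viewer
import cv2
print(bot.read_state(), bot.tips_ahead)
for n in ("scene","top","wrist"):
    im=viewer.camera(n); cv2.imwrite(f"pics/{n}0.png",im[:,:,::-1]); print(n,viewer.camera_info(n))
E
```

```text
{'time_s': 0.0, 'joint_pos': array([ 1.20441742e+00,  4.91574942e-01,  1.55948261e+00, -1.57104420e-05,
        1.09168289e+00, -1.05598930e-01]), 'qd': array([ 9.48796052e-04, -1.72735287e-04,  9.44313516e-05,  8.26831895e-04,
       -1.34556643e-03, -1.84474386e-03]), 'effort': array([ 1.18773478e-03, -6.18448377e+01, -2.61582202e+01, -5.09091205e-05,
        4.05314873e-03, -1.62347584e-05]), 'position': array([161.04625806, 603.66267814, 241.70675399]), 'tcp_rot': array([ 3.0481323 ,  1.56964846, -1.9250294 ]), 'contact_force': array([-0.24017315, -0.29628884, -0.63987155]), 'torque': array([ 0.00740385, -0.02415194, -0.01918118]), 'gripper_width': 85.16600944755947} 11.0
scene {'fx': 496.88476256750096, 'fy': 496.88476256750096, 'cx': 258.92834981055734, 'cy': 187.8584596240281, 'xyz': array([1133.70500561, -598.5094894 , 1346.70650964]), 'attitude': array([ 0.56146501, -0.01249271,  0.77670235])}
top {'fx': 436.26276686025994, 'fy': 436.26276686025994, 'cx': 256.52124584126994, 'cy': 179.55059659791857, 'xyz': array([ 509.12677114,  -27.20452181, 1413.05893714]), 'attitude': array([ 0.05664166, -0.01621299, -1.59896742])}
wrist {'fx': 276.57951118143666, 'fy': 276.57951118143666, 'cx': 255.31376308765155, 'cy': 187.4235858939136, 'xyz': array([ 84.42906253, 624.46662809, 374.17900258]), 'attitude': array([-3.14103393e-01, -9.00118177e-05,  1.31044697e+00])}
```

View pics/scene0.png

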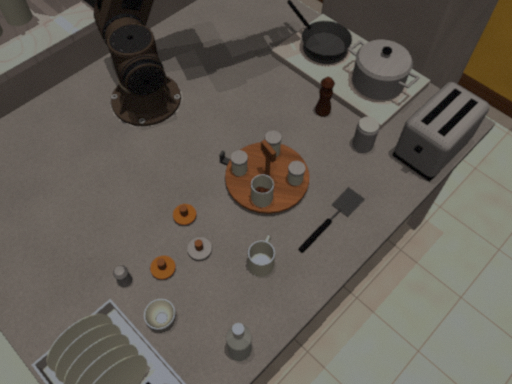

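View pics/top0.png

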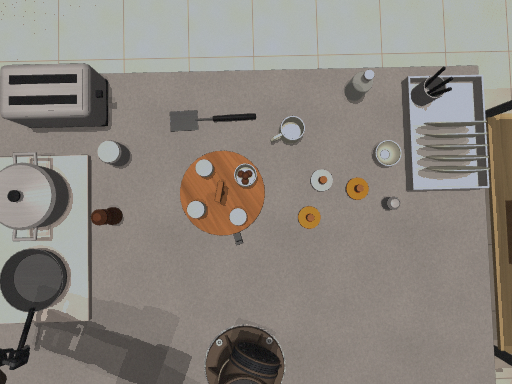

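View pics/wrist0.png

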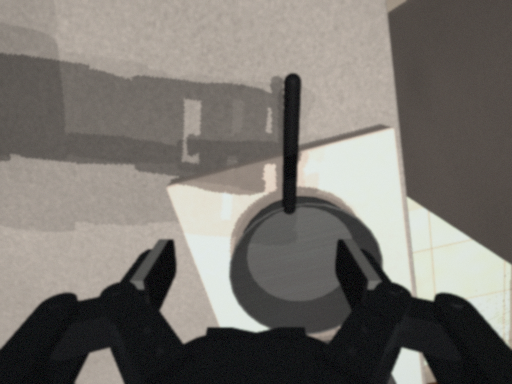

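Scene view: steel lid at (199,248), orange decoys at (184,214) and (162,267), big open jar at (262,190), tab at (223,157). Top view: lid (321,180), carousel centre (222,192), jar (245,175), tab (238,238). The wrist camera only sees the stove. Next I triangulate.

```bash
cat > h.py <<'E'
import numpy as np, cv2
from scipy.spatial.transform import Rotation as R
from scipy.optimize import least_squares
from plant import bot, viewer
def ray(info,px):
    d=np.array([(px[0]-info['cx'])/info['fx'],-(px[1]-info['cy'])/info['fy'],-1.])
    d=R.from_euler('xyz',info['attitude']).apply(d)
    return np.array(info['xyz']),d/np.linalg.norm(d)
def atz(info,px,z):
    o,d=ray(info,px); return o+d*(z-o[2])/d[2]
def proj(info,P):
    c=R.from_euler('xyz',info['attitude']).inv().apply(np.atleast_2d(P)-np.array(info['xyz']))
    return np.c_[info['cx']+info['fx']*c[:,0]/-c[:,2], info['cy']-info['fy']*c[:,1]/-c[:,2]]
def tri(obs):
    A=np.zeros((3,3));b=np.zeros(3);rs=[ray(*o) for o in obs]
    for o,d in rs:
        M=np.eye(3)-np.outer(d,d);A+=M;b+=M@o
    P=np.linalg.solve(A,b)
    return P,[round(float(np.linalg.norm((np.eye(3)-np.outer(d,d))@(P-o))),2) for o,d in rs]
E
python3 - <<'E'
from h import *
C={n:viewer.camera_info(n) for n in("scene","top")}
ims={n:viewer.camera(n) for n in C}
for l in["lid_knob","jar_mouth","handle","tab_tip","carousel"]:
  for n in C:
    for d in viewer.regions_of(n,l)[:4]:
        r=d['region'];ys,xs=np.nonzero(r)
        print(l,n,round(d['p'],2),np.round(d['pixel'],1),r.sum(),xs.min(),xs.max(),ys.min(),ys.max())
def crop(n,x0,y0,x1,y1,k,f):
    cv2.imwrite(f,cv2.resize(ims[n][y0:y1,x0:x1,::-1],None,fx=k,fy=k,interpolation=cv2.INTER_CUBIC))
crop("top",170,135,350,255,4,"pics/topc.png")
crop("scene",165,120,325,280,3.7,"pics/scc.png")
print(bot.read_state()['time_s'])
E
```

```text
lid_knob scene 0.95 [196.5 246.8] 430 187 210 237 258
lid_knob scene 0.79 [161.1 269.3] 464 150 174 255 278
lid_knob scene 0.57 [184.6 214.7] 368 172 195 204 223
lid_knob top 0.76 [359.5 186. ] 419 346 369 178 199
lid_knob top 0.63 [319.  178.4] 344 311 331 170 190
lid_knob top 0.62 [308.3 215.9] 357 299 319 206 227
jar_mouth scene 0.55 [266.6 176. ] 5060 225 308 130 212
jar_mouth top 0.93 [222.3 193.7] 5568 180 263 151 234
handle scene 0.75 [267.2 148.9] 203 261 275 140 160
handle top 0.42 [220.3 194.1] 105 216 222 182 201
tab_tip scene 0.82 [265.6 175.4] 5055 219 308 130 213
tab_tip scene 0.56 [269.8 148.4] 221 261 275 139 161
tab_tip top 0.82 [225.3 195.2] 5701 180 264 151 244
carousel scene 0.57 [269.  177.9] 4891 225 308 131 213
carousel top 0.67 [222.9 192.1] 5615 181 264 151 234
0.75
```

View pics/topc.png

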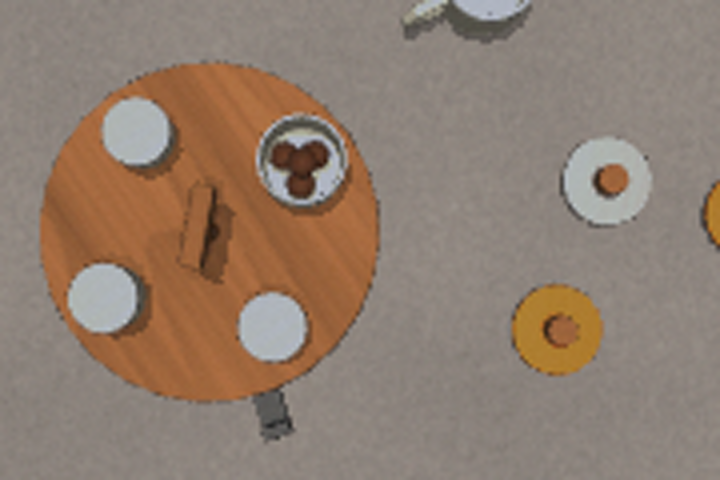

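View pics/scc.png

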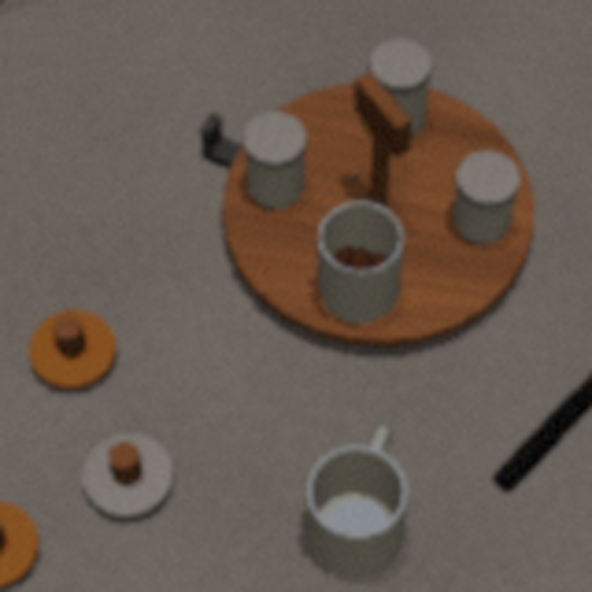

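```bash
python3 - <<'E'
from h import *
C={n:viewer.camera_info(n) for n in("scene","top")}
T=lambda x,y:(170+x/4-.375,135+y/4-.375)
S=lambda x,y:(165+x/3.7-.36,120+y/3.7-.36)
for n,t,s in [("knobtop",(612,179),(124,449)),("jar",(302,161),(361,236)),("handletop",(197,227),(383,106)),("disc",(210,232.5),(378,208)),("tab",(277,428),(211,119)),("lidflange",(606,181),(127,476)),
   ("jarA",(137,131),(487,174)),("jarB",(103,298),(401,64)),("jarC",(272,326),(275,138))]:
    print(n,*tri([(C['top'],T(*t)),(C['scene'],S(*s))]))
d=atz(C['top'],T(210,232.5),30);print("disc@30",d)
k=atz(C['top'],T(612,179),52);print("knob@52",k)
j=atz(C['top'],T(302,161),115);print("jar@115",j)
t=atz(C['top'],T(277,428),44);print("tab@44",t)
print('hdl@180',atz(C['top'],T(197,227),180))
for p in(k,j,t): v=p-d;print(np.hypot(*v[:2]),np.degrees(np.arctan2(v[1],v[0])))
for n,xy in[("mug",(291,130)),("rame",(388,153)),("shaker",(393,204)),("mill",(98,216))]:print(n,atz(C['top'],xy,60))
E
```

```text
knobtop [ 579.56252164 -258.87468647   55.41573082] [1.25, 1.25]
jar [597.08874046 -16.72588407 113.79161226] [0.01, 0.01]
handletop [547.8586816   58.33911668 168.77151548] [0.64, 0.64]
disc [547.78723903  58.23283287  21.73190286] [0.69, 0.69]
tab [393.77863722   7.79567122  51.57447822] [1.16, 1.16]
lidflange [ 580.29472321 -261.49513056   11.66319492] [1.37, 1.37]
jarA [623.35730456 106.28021052 101.70322903] [0.76, 0.76]
jarB [498.93670045 133.37708458 110.74818549] [0.54, 0.54]
jarC [474.12527501   8.43545543 101.68957368] [0.92, 0.92]
disc@30 [548.02153925  58.23032883  30.        ]
knob@52 [ 580.56666152 -258.50879886   52.        ]
jar@115 [596.99857116 -16.74465302 115.        ]
tab@44 [393.92487818   8.85650842  44.        ]
hdl@180 [547.93759558  58.03325928 180.        ]
318.40675243336176 -84.13341468584342
89.55443907423556 -56.84562339286961
161.81333410017004 -162.234119750828
mug [ 737.60100851 -163.6021201    60.        ]
rame [ 657.26815871 -465.46903245   60.        ]
shaker [ 497.43467306 -473.87705149   60.        ]
mill [486.30363838 439.06841918  60.        ]
```

```bash
cat >> h.py <<'E'
def pose():
    s=bot.read_state(); return s,np.array(s['position']),R.from_euler('xyz',s['tcp_rot'])
def ang(r): z=r.as_matrix()[:,2]; return np.degrees(np.arctan2(z[1],z[0]))
def plan(tgts,grip,vmax=58,wmax=0.17):
    """tgts: list of (pos,a_deg); prints rows"""
    s,p,r=pose(); print('now',p.round(1),round(ang(r),1),'j',np.round(s['joint_pos'],2),'w',round(s['gripper_width'],1))
    for P,a in tgts:
        P=np.array(P,float); c,sn=np.cos(np.radians(a)),np.sin(np.radians(a))
        rt=R.from_matrix(np.array([[0,-sn,c],[0,c,sn],[-1,0,0]]))
        tot=(r.inv()*rt).as_rotvec(); n=int(max(1,np.ceil(np.linalg.norm(P-p)/vmax),np.ceil(np.linalg.norm(tot)/wmax)))
        step=(P-p)/n
        for i in range(n):
            print([float(round(v,4)) for v in np.r_[r.inv().apply(step)/400,tot/n/2]]+[grip])
            p=p+step; r=r*R.from_rotvec(tot/n)
        print('--',n)
E
python3 -c "
from h import *
plan([((400,260,260),33),((545,-245,220),33)],1)"
```

```text
now [161.1 603.9 242.3] 75.1 j [ 1.2   0.49  1.56  0.    1.09 -0.11] w 85.2
[-0.0055, -0.0998, -0.0846, 0.0459, 0.0, -0.0, 1]
[-0.0055, -0.1072, -0.0751, 0.0459, 0.0, -0.0, 1]
[-0.0055, -0.1136, -0.0649, 0.0459, 0.0, -0.0, 1]
[-0.0055, -0.1191, -0.0543, 0.0459, 0.0, -0.0, 1]
[-0.0055, -0.1235, -0.0431, 0.0459, 0.0, -0.0, 1]
[-0.0055, -0.127, -0.0316, 0.0459, 0.0, -0.0, 1]
[-0.0055, -0.1293, -0.0199, 0.0459, 0.0, -0.0, 1]
[-0.0055, -0.1306, -0.0079, 0.0459, 0.0, -0.0, 1]
-- 8
[0.01, -0.1256, -0.0384, -0.0, -0.0, 0.0, 1]
[0.01, -0.1256, -0.0384, -0.0, -0.0, 0.0, 1]
[0.01, -0.1256, -0.0384, -0.0, -0.0, 0.0, 1]
[0.01, -0.1256, -0.0384, -0.0, -0.0, 0.0, 1]
[0.01, -0.1256, -0.0384, -0.0, -0.0, 0.0, 1]
[0.01, -0.1256, -0.0384, -0.0, -0.0, 0.0, 1]
[0.01, -0.1256, -0.0384, -0.0, -0.0, 0.0, 1]
[0.01, -0.1256, -0.0384, -0.0, -0.0, 0.0, 1]
[0.01, -0.1256, -0.0384, -0.0, -0.0, 0.0, 1]
[0.01, -0.1256, -0.0384, -0.0, -0.0, 0.0, 1]
-- 10
```

Emit:
move_arm(series=[[-0.0055, -0.1, -0.085, 0.046, 0, 0, 1], [-0.0055, -0.107, -0.075, 0.046, 0, 0, 1], [-0.0055, -0.114, -0.065, 0.046, 0, 0, 1], [-0.0055, -0.119, -0.054, 0.046, 0, 0, 1], [-0.0055, -0.1235, -0.043, 0.046, 0, 0, 1], [-0.0055, -0.127, -0.032, 0.046, 0, 0, 1], [-0.0055, -0.129, -0.02, 0.046, 0, 0, 1], [-0.0055, -0.13, -0.008, 0.046, 0, 0, 1]])

```text
time_s: 1.75
position: [400.3, 258.4, 260.2]
tcp_rot: [-0.011, 1.57, 0.56]
contact_force: [1.0, 0.9, -0.2]
gripper_width: 85.3
```

Emit:
move_arm(series=[[0.01, -0.1256, -0.0384, 0, 0, 0, 1], [0.01, -0.1256, -0.0384, 0, 0, 0, 1], [0.01, -0.1256, -0.0384, 0, 0, 0, 1], [0.01, -0.1256, -0.0384, 0, 0, 0, 1], [0.01, -0.1256, -0.0384, 0, 0, 0, 1], [0.01, -0.1256, -0.0384, 0, 0, 0, 1], [0.01, -0.1256, -0.0384, 0, 0, 0, 1], [0.01, -0.1256, -0.0384, 0, 0, 0, 1]])

```text
time_s: 2.75
position: [514.9, -146.2, 227.9]
tcp_rot: [-0.648, 1.57, -0.074]
contact_force: [1.0, 0.5, -0.3]
gripper_width: 85.2
```

Emit:
move_arm(series=[[0.01, -0.1256, -0.0384, 0, 0, 0, 1], [0.01, -0.1256, -0.0384, 0, 0, 0, 1], [0, 0, 0, 0, 0, 0, 1], [0, 0, 0, 0, 0, 0, 1]])

```text
time_s: 3.25
position: [543.0, -245.1, 219.7]
tcp_rot: [1.733, 1.57, 2.306]
contact_force: [-0.6, 0.1, -0.8]
gripper_width: 85.3
```

```bash
python3 -c "
from h import *
plan([],1)
i=viewer.camera_info('wrist');im=viewer.camera('wrist');cv2.imwrite('pics/w1.png',im[:,:,::-1]);print(i)
for d in viewer.regions_of('wrist','lid_knob')[:4]:
    ys,xs=np.nonzero(d['region']);print(d['p'],d['pixel'],xs.min(),xs.max(),ys.min(),ys.max())
print(proj(i,[[580,-259,52],[580,-259,18]]))
"
```

```text
now [ 543.  -245.1  219.7] 32.9 j [-0.53  0.47  1.66  0.    1.01 -1.11] w 85.3
{'fx': 276.57951118143666, 'fy': 276.57951118143666, 'cx': 255.31376308765155, 'cy': 187.4235858939136, 'xyz': array([ 499.88551742, -178.4928213 ,  352.01951942]), 'attitude': array([-0.31267764, -0.00078327,  0.57404   ])}
0.77 [269.4, 189.5] 245 300 163 216
0.76 [207.0, 244.9] 182 235 222 267
0.67 [211.3, 111.8] 180 241 76 139
0.33 [409.7, 23.4] 311 511 0 61
[[275.49090916 199.04018586]
 [273.61565386 189.75528033]]
```

View pics/w1.png

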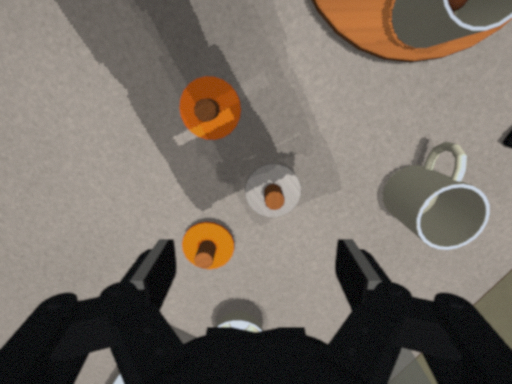

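```bash
python3 -c "
from h import *
im=cv2.imread('pics/w1.png');cv2.imwrite('pics/w1c.png',cv2.resize(im[150:230,230:320],None,fx=7,fy=7,interpolation=cv2.INTER_CUBIC))"
```

```text
(no output)
```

View pics/w1c.png

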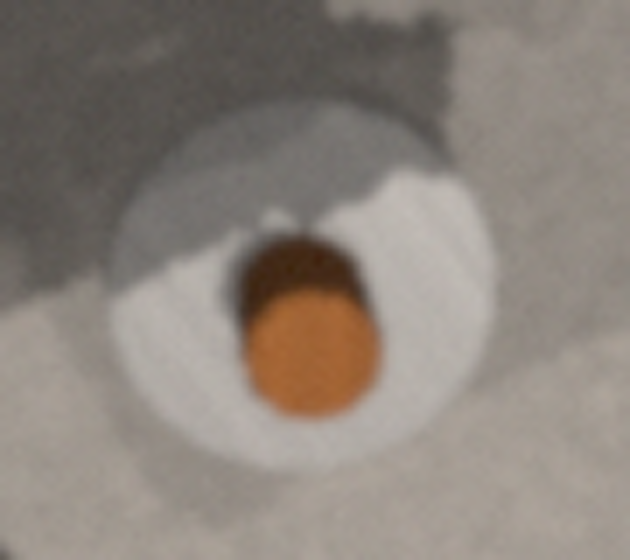

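```bash
python3 -c "
from h import *
i=viewer.camera_info('wrist');C={n:viewer.camera_info(n) for n in('scene','top')}
k=(274.4,200.0);print(atz(i,k,52),atz(i,(272.6,190.2),18))
print(tri([(i,k),(C['top'],(322.6,179.4)),(C['scene'],(198.2,241.0))]), tri([(i,k),(C['top'],(322.6,179.4))]))
plan([((580.5,-259.5,100),33),((580.5,-259.5,36),33)],1)
"
```

```text
[ 580.02161388 -260.11675643   52.        ] [ 579.67053019 -259.64879578   18.        ]
(array([ 579.41224814, -258.93822265,   55.15444446]), [0.39, 1.38, 0.99]) (array([ 580.06761643, -259.02075122,   53.10658962]), [0.85, 0.85])
now [ 543.2 -244.4  220.1] 32.9 j [-0.53  0.47  1.66  0.    1.01 -1.11] w 85.1
[0.1001, -0.0275, 0.0193, -0.0002, 0.0, -0.0, 1]
[0.1001, -0.0275, 0.0193, -0.0002, 0.0, -0.0, 1]
[0.1001, -0.0275, 0.0193, -0.0002, 0.0, -0.0, 1]
-- 3
[0.08, -0.0, 0.0, -0.0, 0.0, 0.0, 1]
[0.08, -0.0, 0.0, -0.0, 0.0, 0.0, 1]
-- 2
```

Emit:
move_arm(series=[[0.1, -0.0275, 0.019, 0, 0, 0, 1], [0.1, -0.0275, 0.019, 0, 0, 0, 1], [0.1, -0.0275, 0.019, 0, 0, 0, 1], [0, 0, 0, 0, 0, 0, 1], [0, 0, 0, 0, 0, 0, 1]])

```text
time_s: 3.98
position: [580.6, -260.3, 101.5]
tcp_rot: [-1.042, 1.57, -0.467]
contact_force: [0.4, -0.1, 0.6]
gripper_width: 85.7
```

```bash
python3 -c "
from h import *
i=viewer.camera_info('wrist');im=viewer.camera('wrist');cv2.imwrite('pics/w2.png',im[:,:,::-1])
print(proj(i,[[580,-259.5,52],[580,-259.5,18]]))
plan([((580,-259.5,36),33)],1)
"
```

```text
[[254.95743578 213.49351006]
 [254.94342628 197.14022754]]
now [ 580.7 -260.5  102. ] 32.9 j [-0.53  0.66  1.66  0.    0.82 -1.1 ] w 85.3
[0.0824, 0.0017, -0.0002, -0.0003, 0.0003, 0.0005, 1]
[0.0824, 0.0016, -0.0001, -0.0003, 0.0003, 0.0005, 1]
-- 2
```

View pics/w2.png

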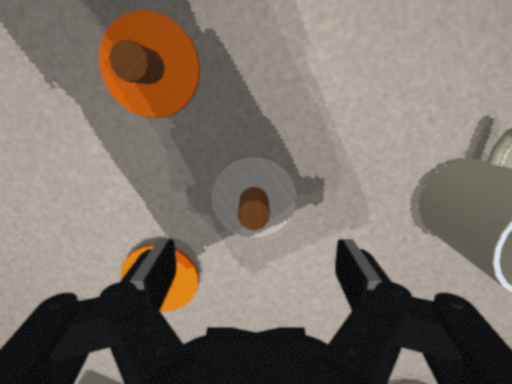

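Emit:
move_arm(series=[[0.08, 0.0015, 0, 0, 0, 0, 1], [0.08, 0.0015, 0, 0, 0, 0, 1], [0, 0, 0, 0, 0, 0, 1], [0, 0, 0, 0, 0, 0, 1]])

```text
time_s: 4.53
position: [580.4, -260.1, 38.0]
tcp_rot: [-1.062, 1.568, -0.488]
contact_force: [-0.4, -0.1, -0.0]
gripper_width: 85.5
```

Emit:
move_arm(series=[[0, 0, 0, 0, 0, 0, -1], [0, 0, 0, 0, 0, 0, -1], [0, 0, 0, 0, 0, 0, -1], [0, 0, 0, 0, 0, 0, -1], [0, 0, 0, 0, 0, 0, -1], [0, 0, 0, 0, 0, 0, -1]], newtons=30)

```text
time_s: 5.28
position: [579.8, -259.8, 36.2]
tcp_rot: [-0.831, 1.57, -0.257]
contact_force: [-1.1, 0.8, 5.6]
gripper_width: 23.0
```

```bash
python3 -c "
from h import *
s=bot.read_state();print(s['contact_force'])
plan([],1)
i=viewer.camera_info('wrist');im=viewer.camera('wrist');cv2.imwrite('pics/w3.png',im[:,:,::-1])
"
```

```text
[-1.10257104  0.80626653  5.63873157]
now [ 579.8 -259.8   36.2] 32.9 j [-0.53  0.76  1.69  0.    0.69 -1.1 ] w 23.0
```

View pics/w3.png

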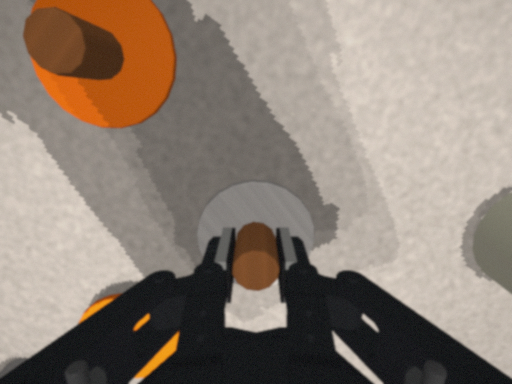

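```bash
python3 -c "
from h import *
plan([((579.8,-259.8,90),33),((635,-80,240),33)],-1)
"
```

```text
now [ 579.8 -259.8   36.2] 32.9 j [-0.53  0.76  1.69  0.    0.69 -1.1 ] w 23.1
[-0.1344, 0.0, 0.0, -0.001, 0.0001, 0.0002, -1]
-- 1
[-0.075, 0.0604, 0.0721, -0.0, 0.0, -0.0, -1]
[-0.075, 0.0604, 0.0721, -0.0, 0.0, -0.0, -1]
[-0.075, 0.0604, 0.0721, -0.0, 0.0, -0.0, -1]
[-0.075, 0.0604, 0.0721, -0.0, 0.0, -0.0, -1]
[-0.075, 0.0604, 0.0721, -0.0, 0.0, -0.0, -1]
-- 5
```

Emit:
move_arm(series=[[-0.03, 0, 0, 0, 0, 0, -1], [-0.05, 0, 0, 0, 0, 0, -1], [-0.055, 0, 0, 0, 0, 0, -1], [-0.06, 0.03, 0.036, 0, 0, 0, -1], [-0.08, 0.06, 0.072, 0, 0, 0, -1], [-0.08, 0.06, 0.072, 0, 0, 0, -1], [-0.08, 0.06, 0.072, 0, 0, 0, -1], [-0.08, 0.06, 0.072, 0, 0, 0, -1]])

```text
time_s: 6.32
position: [629.9, -97.4, 244.5]
tcp_rot: [-0.768, 1.57, -0.194]
contact_force: [1.1, -0.5, -0.7]
gripper_width: 22.9
```

Emit:
move_arm(series=[[0, 0.03, 0.036, 0, 0, 0, -1], [0, 0, 0, 0, 0, 0, -1], [0, 0, 0, 0, 0, 0, -1], [0, 0, 0, 0, 0, 0, -1]])

```text
time_s: 6.82
position: [635.1, -81.9, 241.1]
tcp_rot: [2.363, 1.569, 2.936]
contact_force: [0.2, 0.3, -1.1]
gripper_width: 22.8
```

```bash
python3 -c "
from h import *
plan([],1)
i=viewer.camera_info('wrist');im=viewer.camera('wrist');cv2.imwrite('pics/w4.png',im[:,:,::-1])
print(i['xyz'],i['attitude'])
np.save('w4.npy',i,allow_pickle=True)
print(proj(i,[[597,-16.7,115],[548,58.2,180],[394,8.8,44]]))
cv2.imwrite('pics/top4.png',cv2.resize(viewer.camera('top')[100:300,150:350,::-1],None,fx=3,fy=3))
"
```

```text
now [635.1 -81.9 241.1] 32.8 j [-0.23  0.51  1.52 -0.    1.11 -0.8 ] w 22.8
[592.1438771  -15.13668354 373.49097906] [-3.12506713e-01  4.59220478e-05  5.73202784e-01]
[[258.94354147 102.70372212]
 [260.03331464 -59.50948037]
 [100.57117352 -37.1050287 ]]
```

View pics/w4.png

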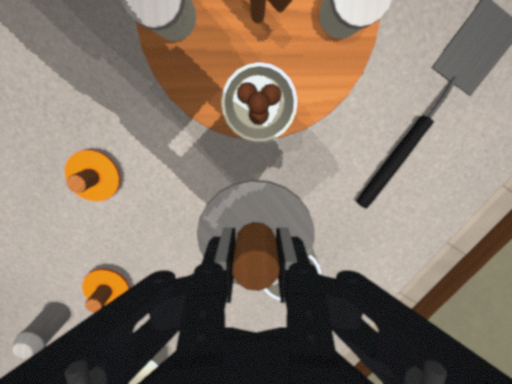

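```bash
python3 -c "
from h import *
im=cv2.imread('pics/w4.png');cv2.imwrite('pics/w4c.png',cv2.resize(im[50:150,210:310],None,fx=6,fy=6,interpolation=cv2.INTER_CUBIC))"
```

```text
(no output)
```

View pics/w4c.png

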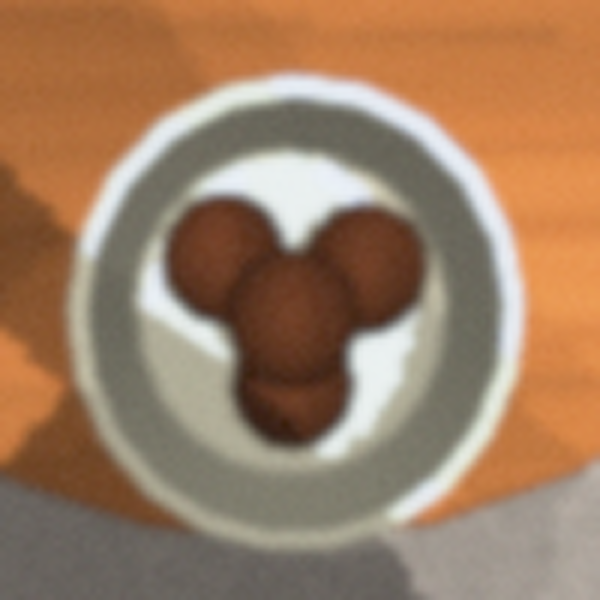

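```bash
python3 -c "
from h import *
i=np.load('w4.npy',allow_pickle=True).item();C={n:viewer.camera_info(n) for n in('scene','top')}
p=(259.1,101.5);print(atz(i,p,115));
print(tri([(i,p),(C['top'],(245.1,174.9))]),tri([(i,p),(C['top'],(245.1,174.9)),(C['scene'],(262.2,183.4))]))
j=tri([(i,p),(C['top'],(245.1,174.9))])[0]
plan([((596.8,-15.7,200),33),((596.8,-15.7,152),33)],-1)
"
```

```text
[596.55665086 -15.7633051  115.        ]
(array([596.59640448, -16.22548964, 118.41897478]), [0.48, 0.48]) (array([596.78631726, -16.25367022, 113.09739229]), [0.52, 0.48, 0.11])
now [635.2 -81.6 241.4] 32.8 j [-0.23  0.51  1.52  0.    1.11 -0.8 ] w 23.0
[0.0518, 0.0953, 0.0043, -0.0008, -0.0001, -0.0002, -1]
[0.0517, 0.0953, 0.0045, -0.0008, -0.0001, -0.0002, -1]
-- 2
[0.12, 0.0, -0.0, -0.0, 0.0, 0.0, -1]
-- 1
```

View pics/top4.png

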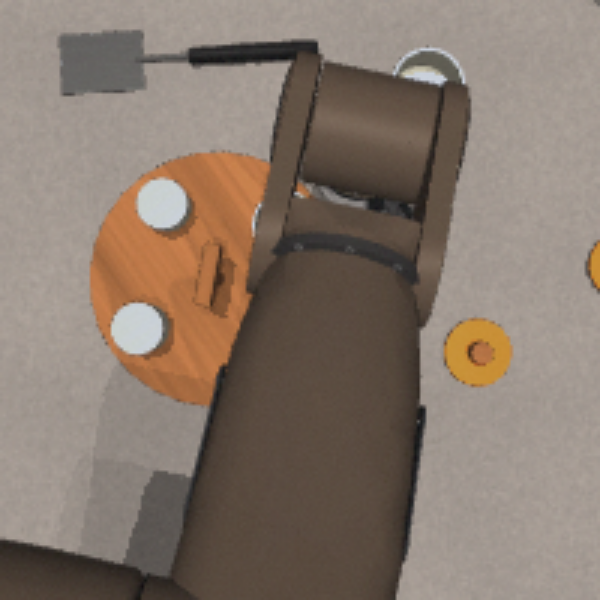

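Emit:
move_arm(series=[[0.05, 0.095, 0.005, 0, 0, 0, -1], [0.05, 0.095, 0.005, 0, 0, 0, -1], [0, 0, 0, 0, 0, 0, -1], [0.08, 0, 0, 0, 0, 0, -1], [0, 0, 0, 0, 0, 0, -1], [0, 0, 0, 0, 0, 0, -1]])

```text
time_s: 7.68
position: [598.2, -15.5, 170.8]
tcp_rot: [-0.69, 1.57, -0.117]
contact_force: [0.2, 0.1, -1.3]
gripper_width: 23.1
```

```bash
python3 -c "
from h import *
s=bot.read_state();print(s['contact_force'])
plan([((596.7,-16,152),33),((596.7,-16,141),33)],-1)
cv2.imwrite('pics/w5.png',viewer.camera('wrist')[:,:,::-1])
cv2.imwrite('pics/s5.png',cv2.resize(viewer.camera('scene')[120:230,210:320,::-1],None,fx=5,fy=5))
"
```

```text
[ 0.21030486  0.12505488 -1.32534712]
now [598.2 -15.5 170.8] 32.9 j [-0.14  0.53  1.7   0.    0.91 -0.71] w 23.1
[0.047, 0.001, -0.0039, -0.0013, 0.0004, 0.0003, -1]
-- 1
[0.0275, 0.0, -0.0, -0.0, 0.0, 0.0, -1]
-- 1
```

View pics/w5.png

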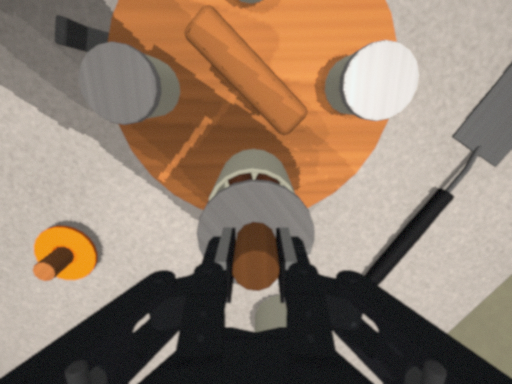

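View pics/s5.png

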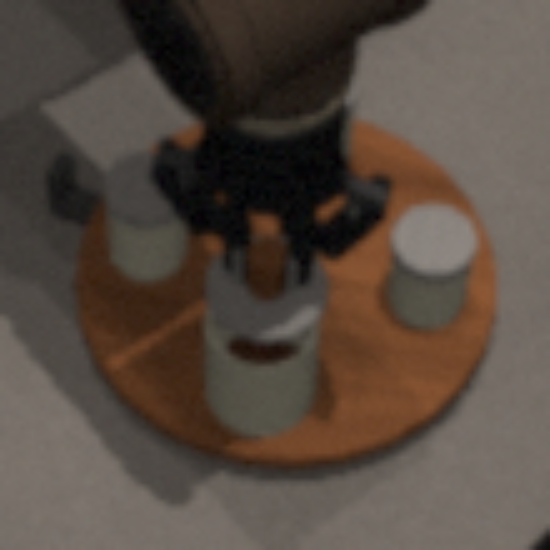

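The wrist view shows the lid (x 198–314) centred over the jar (x 215–292). In the scene view it is also lined up above the rim. Lowering it now.

Emit:
move_arm(series=[[0.035, 0.001, -0.003, 0, 0, 0, -1], [0.02, 0, 0, 0, 0, 0, -1], [0.01, 0, 0, 0, 0, 0, -1], [0.005, 0, 0, 0, 0, 0, -1], [0, 0, 0, 0, 0, 0, -1], [0, 0, 0, 0, 0, 0, -1]])

```text
time_s: 8.52
position: [596.5, -15.1, 142.1]
tcp_rot: [-0.486, 1.57, 0.088]
contact_force: [0.3, 0.9, -0.8]
gripper_width: 23.2
```

```bash
python3 -c "
from h import *
s=bot.read_state();print(s['contact_force'])
plan([],-1)
cv2.imwrite('pics/w6.png',viewer.camera('wrist')[:,:,::-1])
cv2.imwrite('pics/s6.png',cv2.resize(viewer.camera('scene')[120:230,210:320,::-1],None,fx=5,fy=5))
"
```

```text
[ 0.31405015  0.90833146 -0.75435511]
now [596.5 -15.1 142.1] 32.9 j [-0.14  0.57  1.73  0.    0.84 -0.71] w 23.2
```

View pics/s6.png

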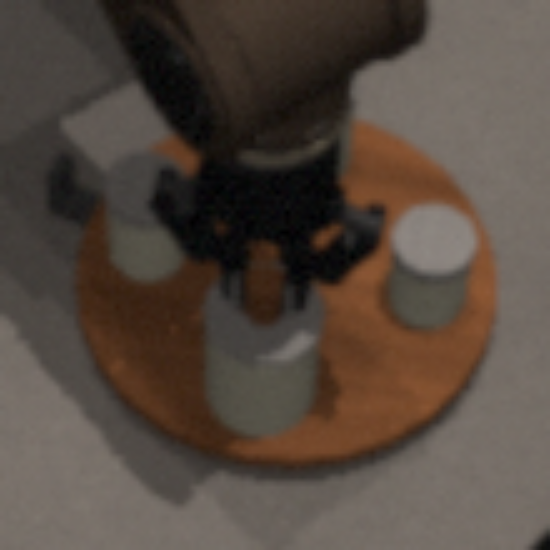

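Emit:
move_arm(series=[[0.005, -0.002, 0, 0, 0, 0, -1], [0.003, 0, 0, 0, 0, 0, -1], [0, 0, 0, 0, 0, 0, -1], [0, 0, 0, 0, 0, 0, -1]])

```text
time_s: 9.12
position: [597.0, -15.8, 139.2]
tcp_rot: [-0.591, 1.57, -0.017]
contact_force: [-0.9, 0.8, 5.0]
gripper_width: 22.9
```

Emit:
move_arm(series=[[0, 0, 0, 0, 0, 0, -0.3], [0, 0, 0, 0, 0, 0, 0.2], [0, 0, 0, 0, 0, 0, 0.2], [0, 0, 0, 0, 0, 0, 0.2]])

```text
time_s: 9.62
position: [596.8, -15.8, 138.6]
tcp_rot: [1.734, 1.571, 2.308]
contact_force: [-0.5, -0.0, 0.4]
gripper_width: 51.1
```

```bash
python3 -c "
from h import *
s=bot.read_state();print(s['contact_force'])
plan([],-1)
cv2.imwrite('pics/w7.png',viewer.camera('wrist')[:,:,::-1])
cv2.imwrite('pics/s7.png',cv2.resize(viewer.camera('scene')[120:230,210:320,::-1],None,fx=5,fy=5))
"
```

```text
[-0.45981535 -0.03369315  0.36233776]
now [596.8 -15.8 138.6] 32.9 j [-0.14  0.57  1.73  0.    0.84 -0.71] w 51.1
```

View pics/w7.png

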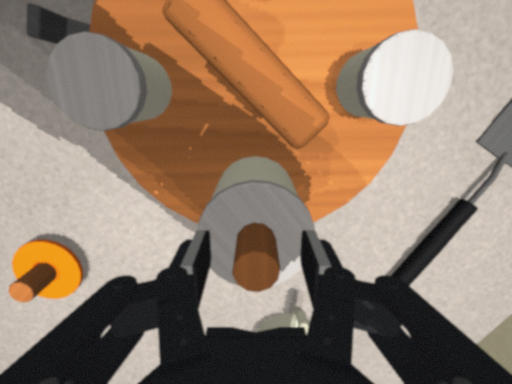

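View pics/s7.png

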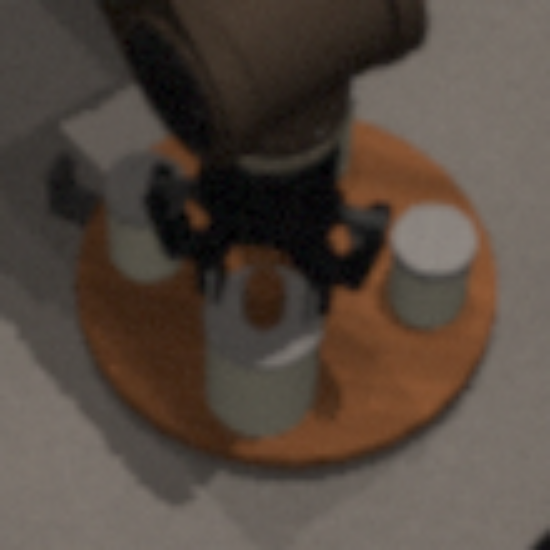

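```bash
python3 -c "
from h import *
plan([((596.7,-16,220),33),((560,10,240),78)],.2)
"
```

```text
now [596.8 -15.8 138.6] 32.9 j [-0.14  0.57  1.73  0.    0.84 -0.71] w 51.4
[-0.1017, -0.0002, -0.0002, -0.0005, 0.0, -0.0, 0.2]
[-0.1017, -0.0002, -0.0002, -0.0005, 0.0, -0.0, 0.2]
-- 2
[-0.01, 0.0209, -0.0083, -0.0785, 0.0, -0.0, 0.2]
[-0.01, 0.0219, -0.0049, -0.0785, 0.0, -0.0, 0.2]
[-0.01, 0.0224, -0.0014, -0.0785, 0.0, -0.0, 0.2]
[-0.01, 0.0224, 0.0021, -0.0785, 0.0, -0.0, 0.2]
[-0.01, 0.0218, 0.0056, -0.0785, 0.0, -0.0, 0.2]
-- 5
```

Emit:
move_arm(series=[[-0.05, 0, 0, 0, 0, 0, 0.2], [-0.1, 0, 0, 0, 0, 0, 0.2], [-0.1, 0.02, -0.005, -0.0785, 0, 0, 0.2], [-0.1, 0.04, -0.004, -0.0785, 0, 0, 0.2], [-0.03, 0.05, 0, -0.0785, 0, 0, 0.2], [0, 0.05, 0.005, -0.0785, 0, 0, 0.2], [0, 0.04, 0.008, -0.0785, 0, 0, 0.2], [0, 0, 0, 0, 0, 0, 0.2]])

```text
time_s: 10.72
position: [532.8, 34.2, 291.0]
tcp_rot: [-1.089, 1.57, 0.269]
contact_force: [0.4, 0.4, 0.0]
gripper_width: 51.1
```

Emit:
move_arm(series=[[0, 0, 0, 0, 0, 0, 0.2], [0, 0, 0, 0, 0, 0, 0.2]])

```text
time_s: 10.98
position: [533.8, 33.4, 290.5]
tcp_rot: [1.1, 1.571, 2.457]
contact_force: [-1.0, 0.1, -0.2]
gripper_width: 51.1
```

```bash
python3 -c "
from h import *
plan([],-1)
i=viewer.camera_info('wrist');np.save('w8.npy',i,allow_pickle=True)
cv2.imwrite('pics/w8.png',viewer.camera('wrist')[:,:,::-1]);print(proj(i,[[596.7,-16,167],[548,58.2,180],[394,8.8,44]]))
"
```

```text
now [533.8  33.4 290.5] 77.7 j [-0.06  0.31  1.71  0.    1.11 -1.42] w 51.1
[[221.52923865 249.35586088]
 [283.98978239 196.76592294]
 [211.68679456  53.66673742]]
```

View pics/w8.png

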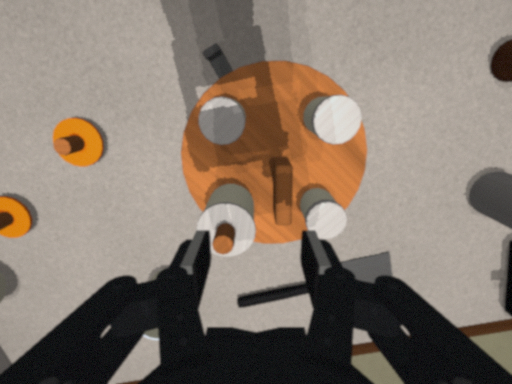

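```bash
python3 -c "
from h import *
im=cv2.imread('pics/w8.png');f=lambda a,b,c,d,n:cv2.imwrite('pics/'+n,cv2.resize(im[b:d,a:c],None,fx=6,fy=6,interpolation=cv2.INTER_CUBIC))
f(185,145,305,245,'w8a.png');f(195,35,275,110,'w8b.png')"
```

```text
(no output)
```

View pics/w8a.png

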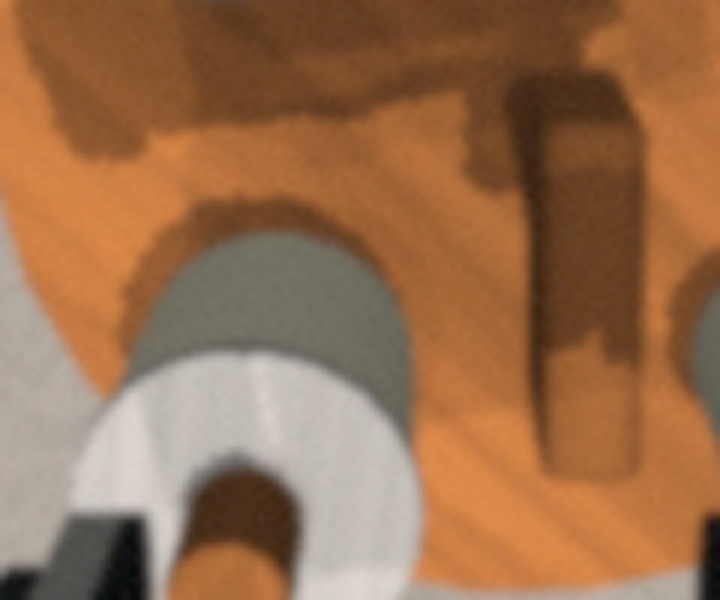

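View pics/w8b.png

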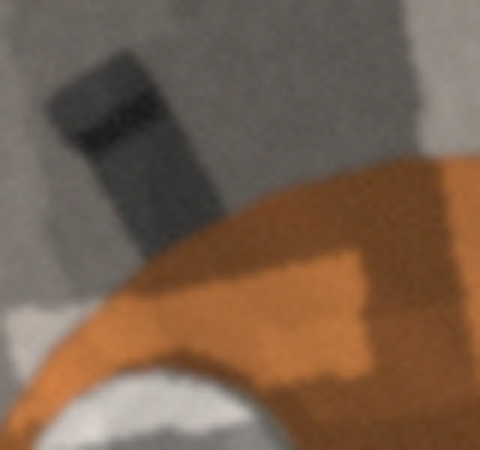

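```bash
python3 -c "
from h import *
i=np.load('w8.npy',allow_pickle=True).item();C={n:viewer.camera_info(n) for n in('scene','top')}
a=lambda x,y:(185+x/6-.42,145+y/6-.42); b=lambda x,y:(195+x/6-.42,35+y/6-.42)
e=[atz(i,a(593,118),180),atz(i,a(591.5,477),180)];v=e[1]-e[0];print(e,np.linalg.norm(v),np.degrees(np.arctan2(v[1],v[0])),(e[0]+e[1])/2)
t=atz(i,b(103,97),44);ax=np.array([548,58.2]);
for ax in (np.array([548,58.2]),((e[0]+e[1])/2)[:2]):
  d=t[:2]-ax;print(t,np.hypot(*d),np.degrees(np.arctan2(d[1],d[0])))
# small tab body mid at z~5..
for z in(2,10): print(atz(i,b(184,234),z),atz(i,b(121,142),z))
j=np.array([596.7,-16]);d=j-[548,58.2];print(np.hypot(*d),np.degrees(np.arctan2(d[1],d[0])))
"
```

```text
[array([517.31393106,  63.3094065 , 180.        ]), array([575.39900438,  52.35746972, 180.        ])] 59.108549826461385 -10.677757964089208 [546.35646772  57.83343811 180.        ]
[390.83240042   9.72748812  44.        ] 164.47260794596917 -162.8595636310295
[390.83240042   9.72748812  44.        ] 162.79409673829605 -162.81236956716526
[415.84381767  16.24303868   2.        ] [393.59217291   6.8290324    2.        ]
[416.61119092  16.89418032  10.        ] [394.78255957   7.65913838  10.        ]
88.7543238383348 -56.721738798041805
```

```bash
python3 -c "
from h import *
plan([((547.3,58,200),79),((547.3,58,152),79)],.2)
"
```

```text
now [533.7  33.5 290.5] 77.8 j [-0.06  0.31  1.71  0.    1.11 -1.42] w 50.9
[0.1131, -0.0102, 0.0336, -0.0054, 0.0, -0.0, 0.2]
[0.1131, -0.0105, 0.0335, -0.0054, 0.0, -0.0, 0.2]
-- 2
[0.12, 0.0, 0.0, -0.0, -0.0, 0.0, 0.2]
-- 1
```

Emit:
move_arm(series=[[0.09, -0.01, 0.0335, -0.0054, 0, 0, 0.2], [0.09, -0.0105, 0.0335, -0.0054, 0, 0, 0.2], [0, 0, 0, 0, 0, 0, 0.2], [0, 0, 0, 0, 0, 0, 0.2]])

```text
time_s: 11.52
position: [547.2, 58.0, 219.7]
tcp_rot: [-1.391, 1.57, -0.011]
contact_force: [-0.2, 0.4, -0.2]
gripper_width: 51.0
```

```bash
python3 -c "
from h import *
plan([((547.3,58,152),79)],.2)
i=viewer.camera_info('wrist');print(proj(i,[[547.3,58,180]]))
cv2.imwrite('pics/w9.png',viewer.camera('wrist')[:,:,::-1])
"
```

```text
now [547.2  58.  219.7] 79.1 j [-0.01  0.41  1.77  0.    0.96 -1.39] w 51.0
[0.0847, -0.0, 0.0, 0.0003, 0.0, 0.0002, 0.2]
[0.0847, -0.0, 0.0, 0.0003, 0.0, 0.0002, 0.2]
-- 2
[[254.76554324 220.28852488]]
```

View pics/w9.png

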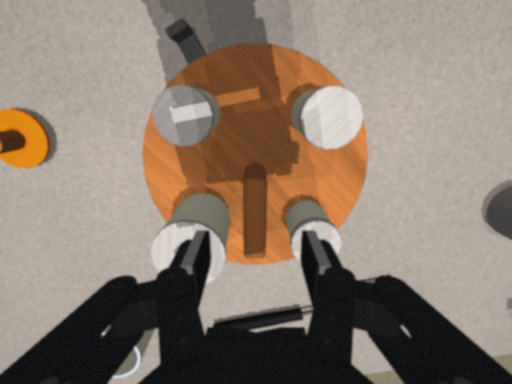

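Emit:
move_arm(series=[[0.085, 0, 0, 0, 0, 0, 0.2], [0.085, 0, 0, 0, 0, 0, 0.2], [0, 0, 0, 0, 0, 0, 0.2], [0, 0, 0, 0, 0, 0, 0.2]])

```text
time_s: 12.08
position: [547.6, 58.1, 152.5]
tcp_rot: [-1.366, 1.569, 0.015]
contact_force: [-0.5, 0.5, -0.0]
gripper_width: 51.1
```

Emit:
move_arm(series=[[0, 0, 0, 0, 0, 0, -1], [0, 0, 0, 0, 0, 0, -1], [0, 0, 0, 0, 0, 0, -1], [0, 0, 0, 0, 0, 0, -1], [0, 0, 0, 0, 0, 0, -1]], newtons=40)

```text
time_s: 12.7
position: [547.0, 57.5, 151.9]
tcp_rot: [-2.13, 1.569, -0.75]
contact_force: [-2.9, -9.6, 8.8]
gripper_width: 15.6
```

```bash
python3 -c "
from h import *
s=bot.read_state();print(s['contact_force'],s['torque'])
plan([],.2)
cv2.imwrite('pics/w10.png',viewer.camera('wrist')[:,:,::-1])
"
```

```text
[-2.94922539 -9.55205025  8.81217339] [-1.05382002  0.42124328  0.03634981]
now [547.   57.5 151.9] 79.1 j [-0.01  0.5   1.84 -0.    0.8  -1.39] w 15.6
```

View pics/w10.png

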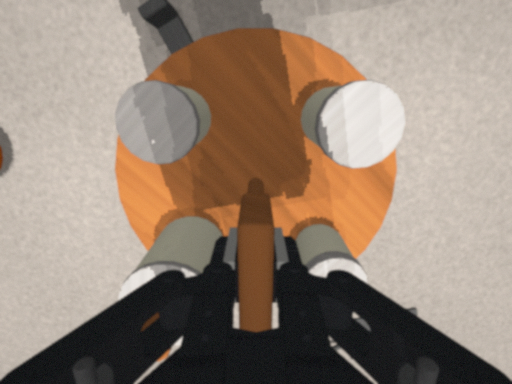

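Emit:
move_arm(series=[[-0.0005, 0, -0.001, 0.02, 0, 0, -1], [0, 0, 0, 0.05, 0, 0, -1], [0, 0, 0, 0.07, 0, 0, -1], [0, 0, 0, 0.07, 0, 0, -1], [0, 0, 0, 0.07, 0, 0, -1], [0, 0, 0, 0.07, 0, 0, -1], [0, 0, 0, 0.07, 0, 0, -1], [0, 0, 0, 0.05, 0, 0, -1]])

```text
time_s: 13.75
position: [547.4, 57.9, 151.9]
tcp_rot: [-0.537, 1.569, -0.1]
contact_force: [1.3, -0.7, 4.1]
gripper_width: 15.9
```

```bash
python3 -c "
from h import *
s=bot.read_state();print(s['contact_force'],s['torque'])
plan([((547,57.2,152),-27)],-1)
cv2.imwrite('pics/w11.png',viewer.camera('wrist')[:,:,::-1])
"
```

```text
[ 1.31127097 -0.73734014  4.08530007] [-0.23866437 -0.03576074  0.07302339]
now [547.4  57.9 151.9] 25.0 j [-0.01  0.5   1.84 -0.    0.8  -0.45] w 15.9
[-0.0, -0.0002, -0.0003, 0.0757, 0.0002, 0.0, -1]
[-0.0, -0.0002, -0.0002, 0.0757, 0.0002, 0.0, -1]
[-0.0, -0.0003, -0.0002, 0.0757, 0.0002, 0.0, -1]
[-0.0, -0.0003, -0.0001, 0.0757, 0.0002, 0.0, -1]
[-0.0, -0.0003, -0.0001, 0.0757, 0.0002, 0.0, -1]
[-0.0, -0.0003, -0.0001, 0.0757, 0.0002, 0.0, -1]
-- 6
```

View pics/w11.png

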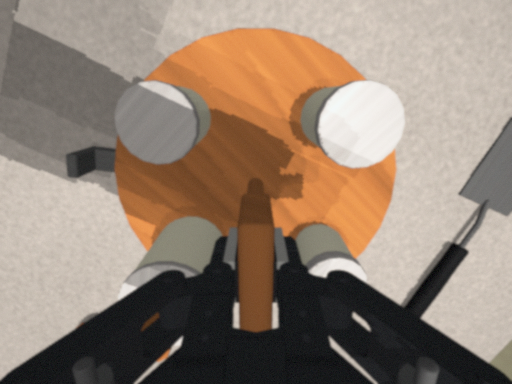

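The board turned with the hand: the tab moved to (90,160) while the jars kept their place in the wrist image. I'll turn the remaining 52°.

Emit:
move_arm(series=[[0, 0, 0, 0.03, 0, 0, -1], [0, 0, 0, 0.07, 0, 0, -1], [0, 0, 0, 0.07, 0, 0, -1], [0, 0, 0, 0.07, 0, 0, -1], [0, 0, 0, 0.07, 0, 0, -1], [0, 0, 0, 0.07, 0, 0, -1], [0, 0, 0, 0.05, 0, 0, -1], [0, 0, 0, 0.024, 0, 0, -1]])

```text
time_s: 14.8
position: [547.9, 57.9, 151.9]
tcp_rot: [0.402, 1.568, -0.065]
contact_force: [4.4, -2.3, 4.4]
gripper_width: 15.5
```

Emit:
move_arm(series=[[0, 0, 0, 0, 0, 0, -1], [0, 0, 0, 0, 0, 0, -1], [0, 0, 0, 0, 0, 0, -1]])

```text
time_s: 15.18
position: [547.9, 57.9, 151.9]
tcp_rot: [0.455, 1.568, -0.011]
contact_force: [4.0, -0.6, 5.9]
gripper_width: 15.7
```

```bash
python3 -c "
from h import *
s=bot.read_state();print(s['contact_force'],s['torque'])
plan([],-1)
cv2.imwrite('pics/w12.png',viewer.camera('wrist')[:,:,::-1])
cv2.imwrite('pics/s12.png',cv2.resize(viewer.camera('scene')[120:230,200:320,::-1],None,fx=5,fy=5))
cv2.imwrite('pics/t12.png',cv2.resize(viewer.camera('top')[140:260,160:280,::-1],None,fx=5,fy=5))
"
```

```text
[ 4.01930217 -0.55594971  5.85797118] [-0.276612   -0.25569595 -0.06010179]
now [547.9  57.9 151.9] -26.7 j [-0.01  0.5   1.84  0.    0.8   0.45] w 15.7
```

View pics/w12.png

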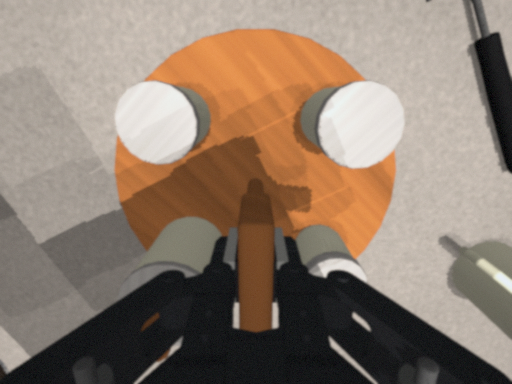

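View pics/s12.png

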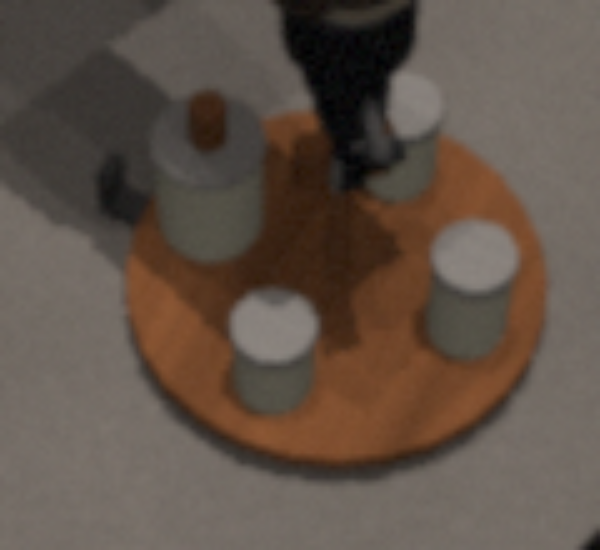

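View pics/t12.png

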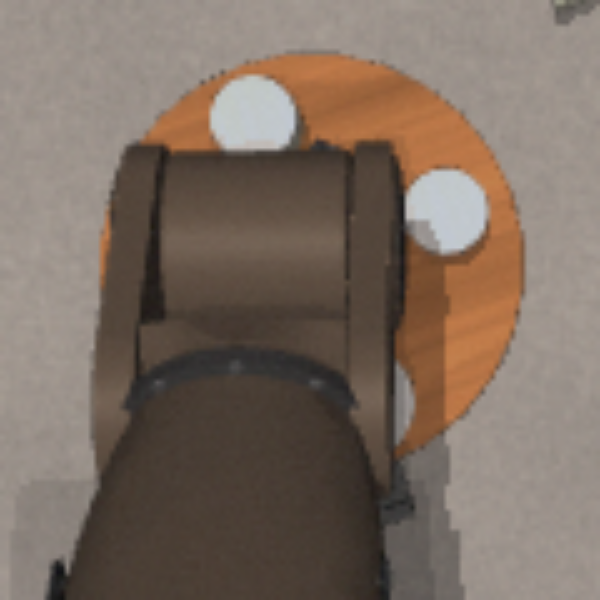

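```bash
python3 -c "
from h import *
C={n:viewer.camera_info(n) for n in('scene','top')}
S=lambda x,y:(200+x/5-.4,120+y/5-.4);T=lambda x,y:(160+x/5-.4,140+y/5-.4)
ax=np.array([547.7,58])
def sh(n,p):
  d=p[:2]-ax;print(n,p.round(1),np.hypot(*d).round(1),np.degrees(np.arctan2(d[1],d[0])).round(1))
sh('knob',atz(C['scene'],S(207,99),155));sh('flange',atz(C['scene'],S(208,141),121))
sh('tab',atz(C['scene'],S(109,165),44))
for n,t,s in[('A',(253,115),(474,255)),('B',(447,211),(275,325))]:
  p,e=tri([(C['top'],T(*t)),(C['scene'],S(*s))]);print(e);sh(n,p)
  sh(n+'110',atz(C['top'],T(*t),108))
# before
U=lambda x,y:(170+x/4-.375,135+y/4-.375)
for n,t in[('A0',(137,131)),('B0',(103,298)),('C0',(272,326))]: sh(n,atz(C['top'],U(*t),108))
"
```

```text
knob [459.5  31.6 155. ] 92.0 -163.3
flange [463.9  27.3 121. ] 89.2 -159.9
tab [390.4   7.7  44. ] 165.2 -162.3
[1.84, 1.84]
A [635.2  85.  115.1] 91.6 17.1
A110 [637.2  87.  108. ] 94.0 17.9
[0.13, 0.13]
B [576.8 -27.8  97.3] 90.6 -71.2
B110 [576.4 -27.7 108. ] 90.4 -71.5
A0 [623.3 106.2 108. ] 89.7 32.5
B0 [499.3 134.1 108. ] 90.2 122.5
C0 [474.9   8.9 108. ] 87.8 -146.0
```

The scene picture shows the lid sitting flat, with its knob at (207,97) in the crop. Lid, small jars and tab all agree on the tab direction within about 2–3°, against the 7° allowed. Handing in.

```bash
python3 -c "
from plant import hand_in,bot
print(bot.read_state()['gripper_width']);print(hand_in())"
```

```text
15.695048963595484
the job is handed in; nothing more can be done
None
```

The lid is on the big jar and the carousel is turned to the tab. I handed in while gripping the bar handle with the grip set to 40 N, at about 15 s of the 72 s allowed. No verdict was reported.

- **Lid:** I picked the steel lid up by its knob, not one of the orange look-alikes. I lowered it until the wrist read about 5 N and let go. The last scene picture shows it sitting flat and centred.
- **Carousel:** I gripped the bar and turned the board about 106° clockwise. The tab measured about -162.5° from the axis, and the big jar should now stand there. In the scene view the knob read -163.3° and the lid's flange -159.9°. The small jars put the big jar at about -163° to -161°. That spread of a few degrees is inside the 7° or so that 11 mm allows. The top view could not confirm it, because the arm hid the big jar.
- **Rest of the counter:** The bystanders in the pictures I took looked unmoved, but I did not measure their positions at the end. The wrist read about 7 N at the end. The fingers were closed on the bar at 15.7 mm, and the bar is 16 mm wide.

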